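# Clamp the plate on the shaker to the first click, then start it with the two-stage key

### The job

Tighten the plate clamp on the shaker by turning its crank clockwise (seen from above) until the torque clutch clicks, stop at that first click and let go. Then start the run at the station beside it: half-press the big round key to its first stop, hold it there for about one second, press it on down fully, and release it. Do not press the key before the clamp has clicked, and leave the other things on the bench where they are.

Things in the scene. Friction and masses are not known exactly. Their poses are not given: they have to be found in the camera images.
- shaker: white plate shaker, 180 x 180 mm, fixed to the bench, with a clear deep-well plate on it under a steel bridge (bridge top at 126 mm, bridge along the shaker's y). Origin on the bench under the crank axis; z up. Only its crank stands higher than 130 mm within reach of the work.
- crank_axis (a point): on the vertical axis of the clamp crank, 136 mm above the bench. Clockwise from above tightens, against a steady 0.4 N m (4 to 5 N at the grip); the clamp becomes tight after a further 1.0 to 2.2 rad, unknown and not shown by the crank's direction. Then resistance climbs within 0.08 rad to about 0.75 N m (8 N at the grip) and the clutch clicks: the resistance falls away and the crank springs ahead.
- crank_grip (a point): middle of the crank's upright black grip, 90 mm from the axis, 174 mm above the bench. The grip is a round sleeve, 22 to 24 mm diameter, from 148 to 196 mm above the bench, free to spin on its pin, so a hand can hold it at constant orientation while it carries it round the circle. The flat steel crank arm below it has its top at 145 mm.
- clutch (a joint): how far the crank has slipped past the clamp screw, rad: about 0 (up to 0.08 under load) before any click, about 0.30 after the first, 0.60 after the second. It tips into the first click at 0.15 and into the second at 0.45. After the first click it rests 0.3 rad past the tight position; turning on meets the same resistance again and then the second click, which is too much.
- station: grey start station, 110 x 130 mm, fixed to the bench, collar top at 64 mm. Origin on the bench under the key; z up.
- key_top (a point): centre of the top of the round key, 44 mm diameter, 86 mm above the bench when up; moves down with the key. First stage: 8 mm travel, 0.5 rising to 3 N; there it meets the first stop, which holds until 8 N; second stage: another 8 mm, 8 rising to 11 N, then the hard end. Springs back when released.
- key_first (a joint): first-stage travel of the key, m: 0 up, 0.008 at the first stop
- key_second (a joint): second-stage travel of the key, m: 0 until the first stop gives way, 0.008 when fully pressed
- pipette: bystander: pipette lying on the bench between shaker and station, 230 mm long, 30 mm thick; origin on its underside
- reagent: bystander: small amber bottle beyond the station, 52 mm diameter, 100 mm high; origin at the centre of its foot
- tip_box: bystander: clear tip box 85 x 125 x 47 mm; origin at the centre of its underside
- tube_rack: bystander: rack with five capped tubes, 100 x 160 mm, 114 mm high; origin at the centre of its underside
- beaker: bystander: glass beaker, 70 mm diameter, 90 mm high; origin at the centre of its foot
- dishes: bystander: stack of dishes, 90 mm diameter, 57 mm high; origin at the centre of its underside
- waste_tub: bystander: white tub, 130 mm diameter, 130 mm high; origin at the centre of its foot
Mind the look-alikes: they are no part of the job. What is shaped like the station but purple is not meant.

How it is judged:
By the outcome, as a careful person would: the job done as asked, in the order asked, and still so for the second after the job is handed in, with the robot touching nothing.
It also fails if it takes over 72 s, if anything falls off the work surface, if the arm or the gripper's body presses on something with over 40 N, if the wrist force passes 120 N, or if a joint passes its speed limit or range.

### The arm

A 6-joint arm with a two-finger parallel gripper is mounted at the origin on the work surface. World frame = base frame: x ahead of the robot, y to its left, z up, the work surface at z = 0. Lengths are in mm, angles in rad, forces in N, time in s.
With the tool pointing down it reaches from about 425 to 950 mm from the base axis. Payload 14.7 kg.
Tool frame: the origin (TCP) lies midway between the tips of the shut fingers; the grasp point (between the pads) lies 19 mm behind it; z points along the fingers, y is the line along which they close (so a half turn about z gives the same grasp; the last joint's range is limited). The gripper opens to 85 mm and grips with 20 to 120 N. Pads are 22 mm wide; open, the fingers measure 114 mm over their backs; the gripper's body (76 mm by 85 mm) begins 54 mm behind the grasp point. The pads swing forward as they close: fully open they stand 13 mm farther back than shut.
Start: joints at [1.106, 0.48, 1.596, -0, 1.065, -0.047], TCP at [263.714, 594.094, 231.297] pointing down, gripper open.
Joint ranges: [-2.75, 2.75], [-0.82, 2.05], [0.23, 2.67], [-1.56, 4.7], [0.09, 2.69], [-2.92, 2.92]. Speed limits (rad/s): [1.89, 1.89, 2.39, 3.01, 3.01, 3.01].

### API

Orientations are given as a 3x3 rotation matrix whose columns are the frame's x, y, z axes.
In Python, from workcell import * gives the robot as it stands. The module is installed in compiled form; this text tells all that it offers.
- The arm moves only by the shell command python3 -m handwheel 'ROWS' [FORCE]. ROWS is JSON, one flat list of numbers, 7 for each row, row after row: the finger opening in cm, from 0 to 8.54, then the shift along the tool's x, y, z in cm, then the turn, a rotation vector about the tool's x, y, z in rad. In form: [gripper, dx, dy, dz, ax, ay, az, gripper, dx, dy, dz, ax, ay, az, ...]. A call has 1 to 20 rows; each row shifts and turns the commanded pose from where the row before left it, along the tool's axes as they then stand; what a row does not reach is not made up. A row lasts 1/12 s, in which the tool goes at most 41.7 mm and 7.16 degrees, less where a joint would pass 70% of its speed; a pose out of reach is approached as far as the arm can. A call with a gripper value outside its range is refused whole. The fingers move at their own pace and stop on an object; FORCE is the grip in N (left out, the last holds). Time passes only in rows, so rows that do not move let the fingers close. It gives the time, the measured TCP pose, the force, the opening and the grip force at its end, in the units of the state.
- get_state(): the state, without advancing time (a new reading comes with each control period).
- snapshot(name): name is "scene" or "top" or "wrist"; returns a dict with "color" (384x512x3 uint8, red, green, blue), "fovy" (degrees; the focal length in pixels is half the picture's height over the tangent of half this angle, whatever the lens; pixels are square), "cx", "cy" (the principal point, pixels), "xyz" and "rotation" of the camera in the world. Camera axes: x right, y up, looking along -z (the intrinsics and any distortion apply to the point x, -y, -z); pixel columns grow to the right and rows downward; lengths in mm; the calibration is good to about 2 mm. The wrist camera is an equidistant fisheye: a pixel r from the principal point sees the ray r / f radians off the axis. A picture is of the moment at which its call begins. There is no depth.
- sign_off(): hands the job in; it is judged then, once.
The state is a dict: "clock": time; "q": joint angles; "dq": joint speeds; "effort": joint torques, N m; "tool_pos": TCP position; "ee_rot": TCP orientation; "force": force on the tool from outside, world axes, zero at the start; "wrist_torque": the same for the moment, N m; "grip_width": finger opening in mm; "grip_force": force on a finger pad.
Only numpy, scipy, OpenCV 4.12 (cv2) and the standard library are available. Lean on these libraries where they do the work, as an engineer would, in place of code of your own. Each camera call takes 0.05 s, during which the arm holds its last target. There are 200 camera calls.

## Working session

There is one attempt and no reset: what is moved stays moved. The work goes in short steps, Python scripts to look and compute and a shell command to move; the robot and the scene stay as the last step left them, time stands still between calls to the robot, and variables do not carry over. Pictures are saved under pics/ and viewed, at most 10 in all, crops included, and the job is handed in when it is done.

```bash
mkdir -p pics; cat > h.py <<'E'
from workcell import *
import numpy as np, cv2, json
def snap(n,f):
    s=snapshot(n); cv2.imwrite('pics/'+f+'.png',s['color'][:,:,::-1]); 
    np.save('pics/'+f+'.npy',s,allow_pickle=True); return s
def ray(s,u,v):
    h=s['color'].shape[0]; f=h/2/np.tan(np.radians(s['fovy'])/2)
    return f,(u-s['cx']),(v-s['cy'])
def hit(s,u,v,z,fish=False):
    f,a,b=ray(s,u,v)
    if fish:
        r=np.hypot(a,b); t=r/f; k=np.sin(t)/r if r>0 else 0
        d=np.array([a*k,-b*k,-np.cos(t)])
    else: d=np.array([a/f,-b/f,-1])
    d=np.array(s['rotation']).reshape(3,3)@d; p=np.array(s['xyz'])
    return p+d*(z-p[2])/d[2]
def load(f): return np.load('pics/'+f+'.npy',allow_pickle=True).item()
E
python3 - <<'E'
from h import *
for n in ('scene','top'):
    s=snap(n,n); print(n,{k:v for k,v in s.items() if k!='color'})
a=[cv2.resize(load(n)['color'][:,:,::-1],(800,600),interpolation=2) for n in('scene','top')]
cv2.imwrite('pics/scene_b.png',a[0]);cv2.imwrite('pics/top_b.png',a[1])
print(get_state())
E
```

```text
scene {'fovy': 54.14142334198988, 'cx': 253.6701699866954, 'cy': 195.79562338797533, 'xyz': array([1167.58878808,  828.77761956,  778.1526751 ]), 'rotation': array([[-0.78105294, -0.34151893,  0.52280122],
       [ 0.62416247, -0.45299869,  0.63656374],
       [ 0.0194297 ,  0.82350289,  0.56697926]])}
top {'fovy': 42.03571362192172, 'cx': 262.1245180270462, 'cy': 191.3676062306362, 'xyz': array([ 371.22697802,   72.01898994, 1722.30318829]), 'rotation': array([[ 8.27324522e-04,  9.92791629e-01, -1.19850311e-01],
       [-9.99976423e-01,  1.63833801e-03,  6.66851204e-03],
       [ 6.81679825e-03,  1.19841968e-01,  9.92769577e-01]])}
{'clock': 0.1, 'q': array([ 1.10638121e+00,  4.80774819e-01,  1.59680305e+00,  3.90267514e-05,
        1.06510065e+00, -4.66171597e-02]), 'dq': array([-0.00259202, -0.00152303, -0.00331945, -0.00067134,  0.00125119,
       -0.00025315]), 'effort': array([ 1.39297321e-03, -9.52274466e+01, -4.31046653e+01, -9.07730305e-05,
        5.80174950e-03, -5.05672892e-05]), 'tool_pos': array([263.5524834 , 593.77248823, 230.73578574]), 'ee_rot': array([[-9.13976930e-01,  4.05765825e-01, -5.16882095e-04],
       [ 4.05766146e-01,  9.13976434e-01, -9.55556656e-04],
       [ 8.46858196e-05, -1.08308999e-03, -9.99999410e-01]]), 'force': array([ 0.39853597, -0.26946385, -0.17738769]), 'wrist_torque': array([-0.02397858,  0.00962613, -0.02301188]), 'grip_force': 0.0, 'grip_width': 85.46716428824628}
```

View pics/scene_b.png

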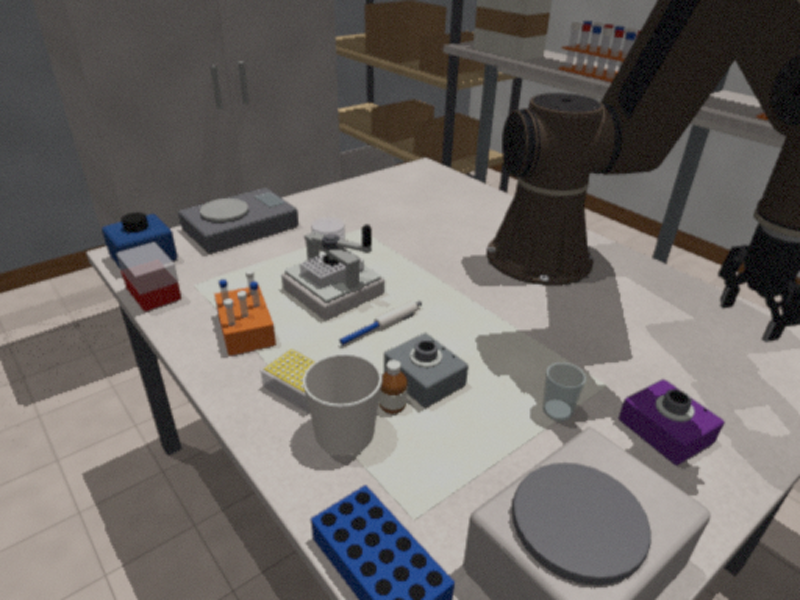

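View pics/top_b.png

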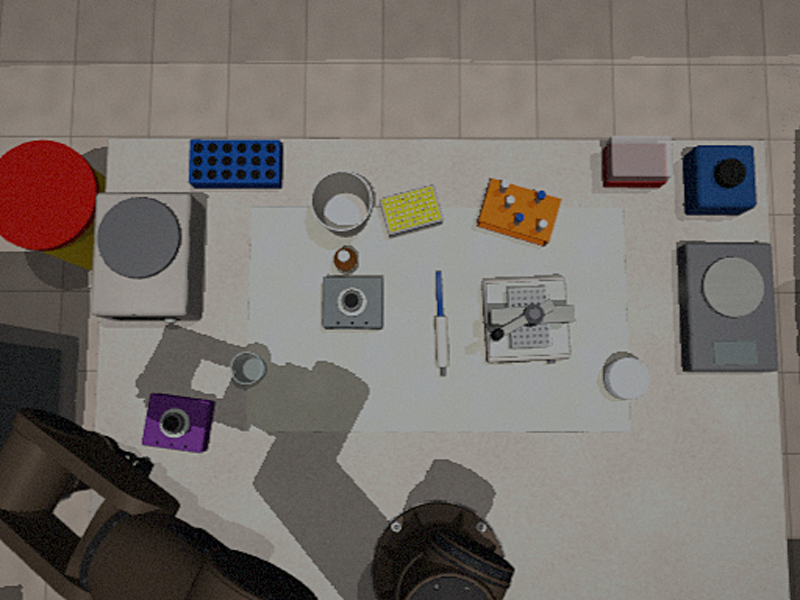

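The top view (800 px wide) shows the crank hub at about (533,313), its black grip at (496,334), and the grey station's key at (351,299). Possible mix-ups for the station are the purple one (173,422), the grey scale (733,290) and the blue box with a black knob (730,172). I choose the grey station at (351,299), with the shaker at (526,318), and will check both in one crop.

```bash
python3 - <<'E'
from h import *
s=load('top'); c=s['color'][:,:,::-1]
cv2.imwrite('pics/crop1.png',cv2.resize(c[165:245,200:372],None,fx=4.6,fy=4.6,interpolation=2))
k=.64
for n,u,v,z in(('axis',533,313,150),('grip',496,334,196),('key',351,299,86)):
    print(n,hit(s,u*k,v*k,z).round(1))
E
```

```text
axis [ 532.9 -188.7  150. ]
grip [ 486.7 -107.7  196. ]
key [568.6 184.6  86. ]
```

View pics/crop1.png

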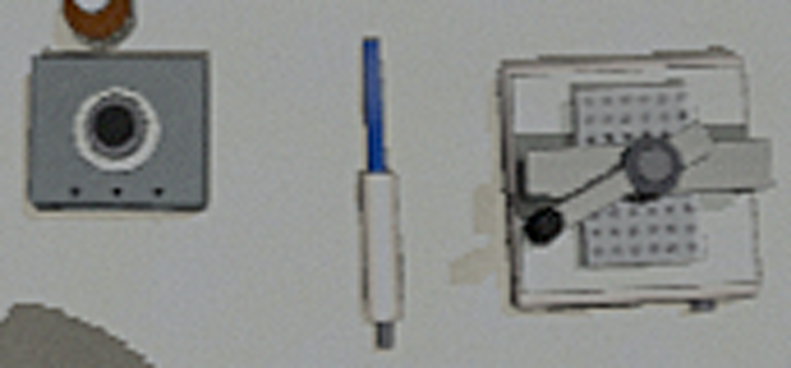

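The crop confirms the choice: grey station, key centre at (114,125), and shaker with hub at (652,163) and black grip at (543,225). Next I work out the approach.

```bash
cat >> h.py <<'E'
def go(p,n=1):
    s=get_state(); d=np.array(s['ee_rot']).T@(np.array(p,float)-s['tool_pos'])/10
    print('clock',round(s['clock'],2),'at',s['tool_pos'].round(1),'tool d cm',d.round(2),'/n',(d/n).round(3))
E
python3 - <<'E'
from h import *
s=load('top')
for n,u,v,z in(('axis',652,163,150),('grip',543,225,196),('key',114,125,86)):
    print(n,hit(s,200+u/4.6,165+v/4.6,z).round(1))
go((486,-108,270),20)
E
```

```text
axis [ 532.5 -190.6  150. ]
grip [ 486.2 -109.5  196. ]
key [565.9 184.1  86. ]
clock 0.1 at [263.6 593.8 230.7] tool d cm [-48.81 -55.12  -3.87] /n [-2.44  -2.756 -0.194]
```

```bash
python3 -m handwheel '[8.5,-2.7,-2.64,-0.2,0,0,0, 8.5,-2.7,-2.64,-0.2,0,0,0, 8.5,-2.7,-2.64,-0.2,0,0,0, 8.5,-2.7,-2.64,-0.2,0,0,0, 8.5,-2.7,-2.64,-0.2,0,0,0, 8.5,-2.7,-2.64,-0.2,0,0,0, 8.5,-2.7,-2.64,-0.2,0,0,0, 8.5,-2.7,-2.64,-0.2,0,0,0, 8.5,-2.7,-2.64,-0.2,0,0,0, 8.5,-2.7,-2.64,-0.2,0,0,0, 8.5,-2.17,-2.88,-0.2,0,0,0, 8.5,-2.17,-2.88,-0.2,0,0,0, 8.5,-2.17,-2.88,-0.2,0,0,0, 8.5,-2.17,-2.88,-0.2,0,0,0, 8.5,-2.17,-2.88,-0.2,0,0,0, 8.5,-2.17,-2.88,-0.2,0,0,0, 8.5,-2.17,-2.88,-0.2,0,0,0, 8.5,-2.17,-2.88,-0.2,0,0,0, 8.5,-2.17,-2.88,-0.2,0,0,0, 8.5,0,0,0,0,0,0]' 60
python3 -c "
from h import *
go((486,-109,270)); print(get_state()['ee_rot'].round(3))"
```

```text
clock: 1.77
tool_pos: [478.1, -78.1, 269.6]
ee_rot: [[-0.913, 0.409, 0.001], [0.409, 0.913, -0.002], [-0.002, -0.001, -1.0]]
force: [-0.6, 0.4, 0.5]
grip_width: 85.1
grip_force: 0.0
clock 1.77 at [478.1 -78.1 269.6] tool d cm [-1.98 -2.5  -0.04] /n [-1.982 -2.501 -0.038]
[[-0.913  0.409  0.001]
 [ 0.409  0.913 -0.002]
 [-0.002 -0.001 -1.   ]]
```

```bash
python3 -m handwheel '[8.5,-1,-1.25,0,0,0,0, 8.5,-1,-1.25,0,0,0,0, 8.5,0,0,0,0,0,0]'
python3 - <<'E'
from h import *
s=snap('wrist','w1'); print(s['fovy'],s['cx'],s['cy'],s['xyz'],s['rotation'].round(3))
cv2.imwrite('pics/w1b.png',cv2.resize(s['color'][:,:,::-1],(800,600),interpolation=2))
E
```

```text
clock: 2.02
tool_pos: [485.4, -105.9, 269.1]
ee_rot: [[-0.913, 0.407, 0.0], [0.407, 0.913, -0.001], [-0.0, -0.001, -1.0]]
force: [-0.1, 0.6, -1.0]
grip_width: 84.7
grip_force: 0.0
65.70646984690485 255.1109640115499 194.90943329526692 [415.56932453 -75.13969253 411.46873027] [[ 0.407 -0.873 -0.268]
 [ 0.913  0.389  0.121]
 [-0.001 -0.294  0.956]]
```

View pics/w1b.png

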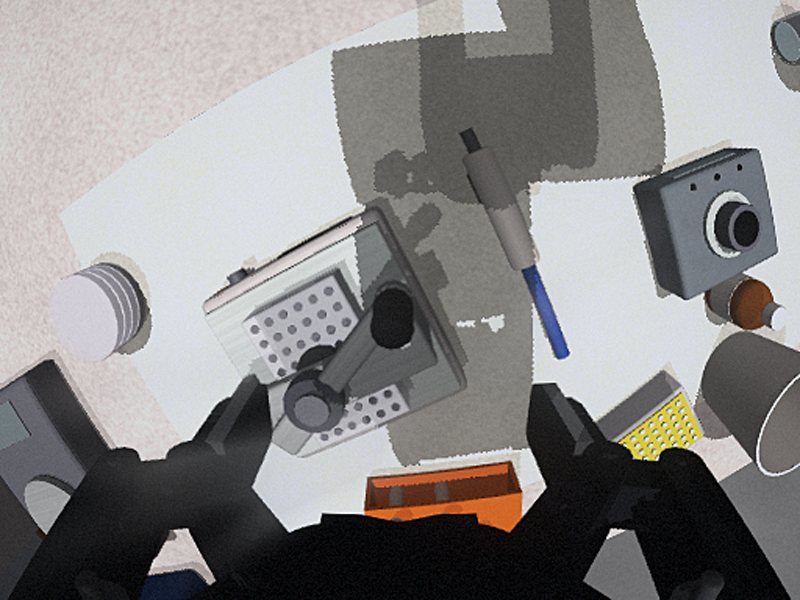

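The wrist view shows the hub at about (314,398), the top of the crank grip at about (391,329), and the key top at (741,229). I compute all three positions.

```bash
python3 - <<'E'
from h import *
s=load('w1'); k=.64; c=s['color'][:,:,::-1]
for n,u,v,z in(('axis',314,402,160),('axis',314,402,150),('grip',391,329,196),('key',741,229,86)):
    print(n,z,hit(s,u*k,v*k,z,True).round(1))
a=cv2.resize(c[165:285,165:285],None,fx=5,fy=5,interpolation=2)
cv2.imwrite('pics/w1c.png',cv2.convertScaleAbs(a,alpha=2.0,beta=15))
E
```

```text
axis 160 [ 522.7 -181.   160. ]
axis 150 [ 527.  -185.2  150. ]
grip 196 [ 486. -111.  196.]
key 86 [564.5 179.9  86. ]
```

View pics/w1c.png

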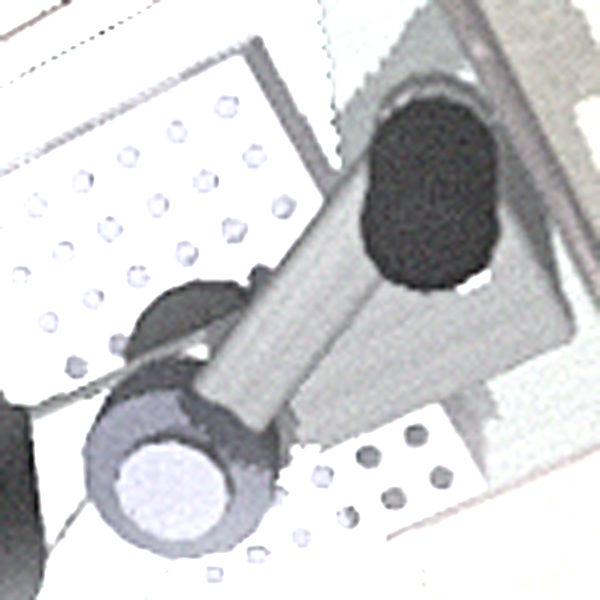

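```bash
python3 -m handwheel '[8.5,-0.24,-0.4,1,0,0,0, 8.5,0,0,1.6,0,0,0, 8.5,0,0,1.8,0,0,0, 8.5,0,0,1.8,0,0,0, 8.5,0,0,1.8,0,0,0, 8.5,0,0,1.4,0,0,0, 8.5,0,0,1,0,0,0, 8.5,0,0,1,0,0,0, 8.5,0,0,0,0,0,0]'
python3 - <<'E'
from h import *
go((486,-110.5,155))
s=snap('wrist','w2'); c=s['color'][:,:,::-1]
cv2.imwrite('pics/w2b.png',cv2.resize(c[130:384,90:430],(800,598),interpolation=2))
E
```

```text
clock: 2.82
tool_pos: [484.4, -107.9, 153.5]
ee_rot: [[-0.914, 0.405, -0.002], [0.405, 0.914, 0.001], [0.002, -0.0, -1.0]]
force: [-1.3, 0.5, -0.6]
grip_width: 85.1
grip_force: 0.0
clock 2.82 at [ 484.4 -107.9  153.5] tool d cm [-0.25 -0.17 -0.15] /n [-0.248 -0.172 -0.146]
```

View pics/w2b.png

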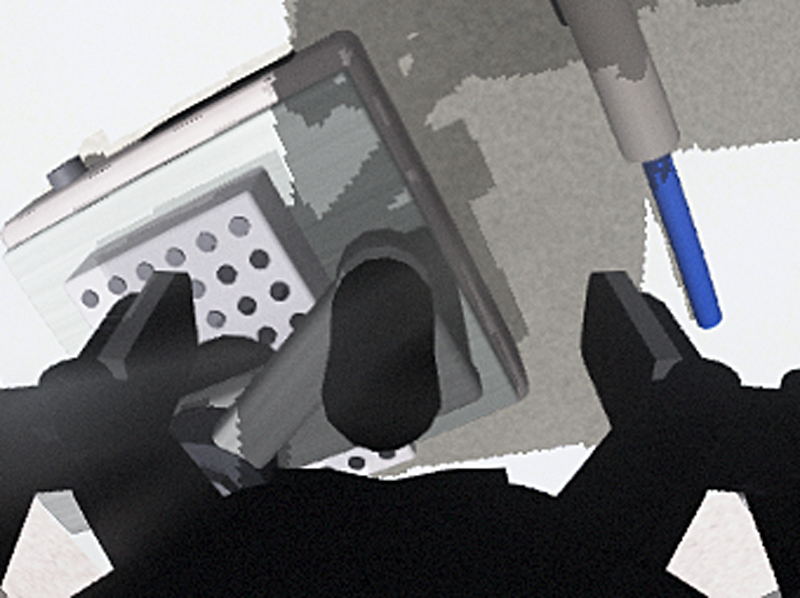

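The crop shows the grip (383,345) midway between the open pads (190 and 583). I shift slightly and close.

```bash
python3 -m handwheel '[8.5,-0.2,-0.1,-0.15,0,0,0, 1.5,0,0,0,0,0,0, 1.5,0,0,0,0,0,0, 1.5,0,0,0,0,0,0, 1.5,0,0,0,0,0,0, 1.5,0,0,0,0,0,0, 1.5,0,0,0,0,0,0, 1.5,0,0,0,0,0,0]' 60; python3 -c "
from h import *
print(get_state()['wrist_torque'])"
```

```text
clock: 3.53
tool_pos: [487.0, -110.3, 157.1]
ee_rot: [[-0.914, 0.406, 0.0], [0.406, 0.914, -0.0], [-0.001, 0.0, -1.0]]
force: [-0.7, 0.5, 5.8]
grip_width: 20.9
grip_force: 58.4
[-0.04997457  0.15669471 -0.0368713 ]
```

```bash
cat >> h.py <<'E'
def arc(C,n,step=0.05,r=90.,th0=None):
    s=get_state(); R=np.array(s['ee_rot']); p=s['tool_pos'][:2]; C=np.array(C,float)
    th=np.arctan2(*(p-C)[::-1]); f=s['force']; 
    t=np.array([np.sin(th),-np.cos(th)]); ra=np.array([np.cos(th),np.sin(th)])
    print('clock',round(s['clock'],2),'p',p.round(1),'r',np.hypot(*(p-C)).round(1),'th',th.round(3),'resist',-(f[:2]@t).round(2),'radial',(f[:2]@ra).round(2),'fz',f[2].round(1))
    for i in range(n):
        a,b=th-i*step,th-(i+1)*step
        d=r*np.array([np.cos(b)-np.cos(a),np.sin(b)-np.sin(a),0])
        print(i,(R.T@d/10).round(2)[:2],end=' ')
    print()
E
python3 -c "
from h import *
arc((531,-188.7),10)"
```

```text
clock 3.53 p [ 487.  -110.3] r 89.9 th 2.082 resist 0.38 radial 0.8 fz 5.8
0 [-0.28  0.35] 1 [-0.3   0.34] 2 [-0.31  0.32] 3 [-0.33  0.31] 4 [-0.34  0.29] 5 [-0.36  0.27] 6 [-0.37  0.26] 7 [-0.38  0.24] 8 [-0.39  0.22] 9 [-0.4  0.2]
```

```bash
python3 -m handwheel '[1.5,-0.28,0.35,0,0,0,0, 1.5,-0.30,0.34,0,0,0,0, 1.5,-0.31,0.32,0,0,0,0, 1.5,-0.33,0.31,0,0,0,0, 1.5,-0.34,0.29,0,0,0,0, 1.5,0,0,0,0,0,0, 1.5,0,0,0,0,0,0]'; python3 -c "
from h import *
arc((531,-188.7),12)"
```

```text
clock: 4.12
tool_pos: [507.5, -101.9, 157.0]
ee_rot: [[-0.914, 0.405, -0.0], [0.405, 0.914, -0.0], [0.0, -0.0, -1.0]]
force: [-4.4, -2.2, 7.7]
grip_width: 21.9
grip_force: 58.7
clock 4.12 p [ 507.5 -101.9] r 89.9 th 1.835 resist 4.8 radial -0.98 fz 7.7
0 [-0.36  0.27] 1 [-0.37  0.26] 2 [-0.38  0.24] 3 [-0.39  0.22] 4 [-0.4  0.2] 5 [-0.41  0.18] 6 [-0.42  0.16] 7 [-0.43  0.14] 8 [-0.44  0.11] 9 [-0.44  0.09] 10 [-0.44  0.07] 11 [-0.45  0.05]
```

```bash
python3 -m handwheel '[1.5,-0.36,0.27,-0.1,0,0,0, 1.5,-0.37,0.26,-0.05,0,0,0, 1.5,-0.38,0.24,0,0,0,0, 1.5,-0.39,0.22,0,0,0,0, 1.5,-0.40,0.20,0,0,0,0, 1.5,-0.41,0.18,0,0,0,0, 1.5,-0.42,0.16,0,0,0,0, 1.5,-0.43,0.14,0,0,0,0, 1.5,-0.44,0.11,0,0,0,0, 1.5,-0.44,0.09,0,0,0,0, 1.5,-0.44,0.07,0,0,0,0, 1.5,-0.45,0.05,0,0,0,0, 1.5,0,0,0,0,0,0, 1.5,0,0,0,0,0,0]'; python3 -c "
from h import *
arc((531,-188.7),4)"
```

```text
clock: 5.28
tool_pos: [559.6, -103.6, 157.5]
ee_rot: [[-0.914, 0.406, -0.002], [0.406, 0.914, 0.0], [0.002, -0.001, -1.0]]
force: [-4.7, -2.1, -8.5]
grip_width: 21.0
grip_force: 59.7
clock 5.28 p [ 559.6 -103.6] r 89.8 th 1.247 resist 3.74 radial -3.5 fz -8.5
0 [-0.45  0.03] 1 [-0.45  0.01] 2 [-0.45 -0.01] 3 [-0.45 -0.04]
```

```bash
python3 -m handwheel '[1.5,-0.45,0.03,0.08,0,0,0, 1.5,-0.45,0.01,0,0,0,0, 1.5,-0.45,-0.01,0,0,0,0, 1.5,-0.45,-0.04,0,0,0,0, 1.5,-0.44,-0.06,0,0,0,0, 1.5,0,0,0,0,0,0, 1.5,0,0,0,0,0,0]'; python3 -c "
from h import *
arc((531,-188.7),3)"
```

```text
clock: 5.87
tool_pos: [580.2, -113.4, 157.3]
ee_rot: [[-0.914, 0.406, -0.001], [0.406, 0.914, 0.0], [0.001, -0.0, -1.0]]
force: [-4.6, -1.4, -1.5]
grip_width: 21.2
grip_force: 60.5
clock 5.87 p [ 580.2 -113.4] r 89.9 th 0.992 resist 3.08 radial -3.67 fz -1.5
0 [-0.44 -0.08] 1 [-0.44 -0.11] 2 [-0.43 -0.13]
```

```bash
python3 -m handwheel '[1.5,-0.44,-0.08,0,0,0,0, 1.5,-0.44,-0.11,0,0,0,0, 1.5,0,0,0,0,0,0, 1.5,0,0,0,0,0,0]'; python3 -c "
from h import *
arc((531,-188.7),3)"
```

```text
clock: 6.2
tool_pos: [587.5, -118.7, 157.3]
ee_rot: [[-0.914, 0.406, -0.001], [0.406, 0.914, 0.0], [0.001, -0.0, -1.0]]
force: [-5.1, -1.8, -0.5]
grip_width: 20.9
grip_force: 60.5
clock 6.2 p [ 587.5 -118.7] r 89.9 th 0.892 resist 2.87 radial -4.58 fz -0.5
0 [-0.43 -0.13] 1 [-0.42 -0.15] 2 [-0.42 -0.17]
```

```bash
python3 -m handwheel '[1.5,-0.40,-0.23,0,0,0,0, 1.5,-0.42,-0.15,0,0,0,0, 1.5,-0.02,-0.01,0,0,0,0]'; python3 -c "
from h import *
arc((531,-188.7),3)"
```

```text
clock: 6.45
tool_pos: [594.4, -125.5, 157.4]
ee_rot: [[-0.914, 0.406, -0.0], [0.406, 0.914, 0.0], [0.0, 0.0, -1.0]]
force: [-1.9, 3.9, -1.1]
grip_width: 20.8
grip_force: 60.6
clock 6.45 p [ 594.4 -125.5] r 89.5 th 0.784 resist 4.07 radial 1.44 fz -1.1
0 [-0.42 -0.17] 1 [-0.41 -0.19] 2 [-0.4  -0.21]
```

Resistance is still the steady 4 N. I continue in 0.1 rad steps.

```bash
python3 -m handwheel '[1.5,-0.42,-0.17,0,0,0,0, 1.5,-0.41,-0.19,0,0,0,0, 1.5,-0.02,-0.01,0,0,0,0]'; python3 -c "
from h import *
arc((531,-188.7),3)"
```

```text
clock: 6.7
tool_pos: [600.6, -132.4, 157.4]
ee_rot: [[-0.914, 0.406, -0.0], [0.406, 0.914, 0.0], [0.0, 0.0, -1.0]]
force: [-1.4, 3.8, -0.4]
grip_width: 21.4
grip_force: 60.6
clock 6.7 p [ 600.6 -132.4] r 89.5 th 0.68 resist 3.87 radial 1.32 fz -0.4
0 [-0.4  -0.21] 1 [-0.38 -0.23] 2 [-0.37 -0.25]
```

```bash
python3 -m handwheel '[1.5,-0.40,-0.21,0,0,0,0, 1.5,-0.38,-0.23,0,0,0,0, 1.5,-0.02,-0.01,0,0,0,0]'; python3 -c "
from h import *
arc((531,-188.7),3)"
```

```text
clock: 6.95
tool_pos: [606.1, -139.9, 157.4]
ee_rot: [[-0.914, 0.406, -0.0], [0.406, 0.914, 0.0], [0.0, 0.0, -1.0]]
force: [-1.8, 3.5, -1.3]
grip_width: 21.1
grip_force: 60.5
clock 6.95 p [ 606.1 -139.9] r 89.6 th 0.576 resist 3.91 radial 0.44 fz -1.3
0 [-0.37 -0.25] 1 [-0.36 -0.27] 2 [-0.34 -0.29]
```

```bash
python3 -m handwheel '[1.5,-0.37,-0.25,0,0,0,0, 1.5,-0.36,-0.27,0,0,0,0, 1.5,-0.02,-0.01,0,0,0,0]'; python3 -c "
from h import *
arc((531,-188.7),3)"
```

```text
clock: 7.2
tool_pos: [610.8, -147.8, 157.4]
ee_rot: [[-0.914, 0.406, -0.0], [0.406, 0.914, 0.0], [0.0, 0.0, -1.0]]
force: [-1.6, 2.8, -1.7]
grip_width: 21.1
grip_force: 60.5
clock 7.2 p [ 610.8 -147.8] r 89.6 th 0.473 resist 3.24 radial -0.18 fz -1.7
0 [-0.34 -0.29] 1 [-0.33 -0.31] 2 [-0.31 -0.32]
```

```bash
python3 -m handwheel '[1.5,-0.34,-0.29,0,0,0,0, 1.5,-0.33,-0.31,0,0,0,0, 1.5,-0.02,-0.02,0,0,0,0]'; python3 -c "
from h import *
arc((531,-188.7),3)"
```

```text
clock: 7.45
tool_pos: [614.6, -156.4, 157.4]
ee_rot: [[-0.914, 0.406, 0.0], [0.406, 0.914, 0.0], [-0.0, 0.0, -1.0]]
force: [-0.7, 4.2, -2.1]
grip_width: 21.0
grip_force: 60.5
clock 7.45 p [ 614.6 -156.4] r 89.6 th 0.369 resist 4.17 radial 0.9 fz -2.1
0 [-0.31 -0.33] 1 [-0.29 -0.34] 2 [-0.28 -0.36]
```

```bash
python3 -m handwheel '[1.5,-0.31,-0.33,0,0,0,0, 1.5,-0.29,-0.34,0,0,0,0, 1.5,-0.02,-0.02,0,0,0,0]'; python3 -c "
from h import *
arc((531,-188.7),3)"
```

```text
clock: 7.7
tool_pos: [617.5, -165.3, 157.4]
ee_rot: [[-0.914, 0.406, 0.0], [0.406, 0.914, -0.0], [-0.0, 0.0, -1.0]]
force: [-0.1, 3.1, -1.6]
grip_width: 21.2
grip_force: 60.4
clock 7.7 p [ 617.5 -165.3] r 89.6 th 0.264 resist 3.06 radial 0.71 fz -1.6
0 [-0.27 -0.36] 1 [-0.26 -0.37] 2 [-0.24 -0.38]
```

```bash
python3 -m handwheel '[1.5,-0.27,-0.36,0,0,0,0, 1.5,-0.26,-0.37,0,0,0,0, 1.5,-0.02,-0.02,0,0,0,0]'; python3 -c "
from h import *
arc((531,-188.7),3)"
```

```text
clock: 7.95
tool_pos: [619.5, -174.3, 157.5]
ee_rot: [[-0.914, 0.406, 0.0], [0.406, 0.914, -0.0], [-0.0, 0.0, -1.0]]
force: [-0.2, 3.7, -2.5]
grip_width: 21.0
grip_force: 60.4
clock 7.95 p [ 619.5 -174.3] r 89.7 th 0.161 resist 3.65 radial 0.34 fz -2.5
0 [-0.24 -0.38] 1 [-0.22 -0.39] 2 [-0.2 -0.4]
```

```bash
python3 -m handwheel '[1.5,-0.24,-0.38,0,0,0,0, 1.5,-0.22,-0.39,0,0,0,0, 1.5,-0.02,-0.03,0,0,0,0]'; python3 -c "
from h import *
arc((531,-188.7),3)"
```

```text
clock: 8.2
tool_pos: [620.6, -183.6, 157.5]
ee_rot: [[-0.914, 0.406, 0.0], [0.406, 0.914, -0.0], [-0.0, 0.0, -1.0]]
force: [0.2, 4.2, -2.6]
grip_width: 21.0
grip_force: 60.4
clock 8.2 p [ 620.6 -183.6] r 89.7 th 0.057 resist 4.13 radial 0.47 fz -2.6
0 [-0.2  -0.41] 1 [-0.18 -0.41] 2 [-0.15 -0.42]
```

```bash
python3 -m handwheel '[1.5,-0.20,-0.41,0,0,0,0, 1.5,-0.18,-0.41,0,0,0,0, 1.5,-0.02,-0.03,0,0,0,0]'; python3 -c "
from h import *
arc((531,-188.7),3)"
```

```text
clock: 8.45
tool_pos: [620.7, -192.8, 157.5]
ee_rot: [[-0.914, 0.406, -0.0], [0.406, 0.914, 0.0], [0.0, 0.0, -1.0]]
force: [0.1, 7.4, -3.4]
grip_width: 21.0
grip_force: 60.5
clock 8.45 p [ 620.7 -192.8] r 89.8 th -0.045 resist 7.38 radial -0.24 fz -3.4
0 [-0.15 -0.42] 1 [-0.13 -0.43] 2 [-0.11 -0.44]
```

```bash
python3 -m handwheel '[1.5,-0.15,-0.42,0,0,0,0, 1.5,0,0,0,0,0,0]'; python3 -c "
from h import *
arc((531,-188.7),3)"
```

```text
clock: 8.62
tool_pos: [620.4, -197.4, 157.5]
ee_rot: [[-0.914, 0.406, 0.0], [0.406, 0.914, -0.0], [-0.0, -0.0, -1.0]]
force: [0.4, 1.7, -3.2]
grip_width: 21.2
grip_force: 60.4
clock 8.62 p [ 620.4 -197.4] r 89.8 th -0.097 resist 1.7 radial 0.25 fz -3.2
0 [-0.13 -0.43] 1 [-0.11 -0.44] 2 [-0.09 -0.44]
```

```bash
python3 -m handwheel '[1.5,-0.13,-0.43,0,0,0,0, 1.5,0,0,0,0,0,0]'; python3 -c "
from h import *
arc((531,-188.7),3)"
```

```text
clock: 8.78
tool_pos: [619.7, -202.7, 157.5]
ee_rot: [[-0.914, 0.406, -0.0], [0.406, 0.914, -0.001], [-0.0, -0.001, -1.0]]
force: [-1.8, -5.6, -4.1]
grip_width: 21.0
grip_force: 60.3
clock 8.78 p [ 619.7 -202.7] r 89.8 th -0.156 resist -5.76 radial -0.9 fz -4.1
0 [-0.11 -0.44] 1 [-0.08 -0.44] 2 [-0.06 -0.45]
```

The clutch has clicked, since the crank now pulls ahead at -5.8 N. I carry it to its rest position before letting go.

```bash
python3 -m handwheel '[1.5,-0.10,-0.40,0,0,0,0, 1.5,-0.05,-0.25,0,0,0,0, 1.5,0,0,0,0,0,0]'; python3 -c "
from h import *
arc((531,-188.7),3)"
```

```text
clock: 9.03
tool_pos: [618.6, -208.5, 157.5]
ee_rot: [[-0.914, 0.406, 0.0], [0.406, 0.914, 0.0], [-0.0, 0.0, -1.0]]
force: [1.0, 2.1, -3.3]
grip_width: 21.2
grip_force: 60.4
clock 9.03 p [ 618.6 -208.5] r 89.8 th -0.222 resist 2.24 radial 0.52 fz -3.3
0 [-0.08 -0.44] 1 [-0.05 -0.45] 2 [-0.03 -0.45]
```

```bash
python3 -m handwheel '[8.5,0,0,0,0,0,0, 8.5,0,0,0,0,0,0, 8.5,0,0,0,0,0,0, 8.5,0,0,0,0,0,0, 8.5,0,0,0,0,0,0, 8.5,0,0,0,0,0,0, 8.5,0,0,-1,0,0,0, 8.5,0,0,-1.5,0,0,0, 8.5,0,0,-2,0,0,0, 8.5,0,0,-2,0,0,0, 8.5,0,0,-2,0,0,0, 8.5,0,0,-1.5,0,0,0, 8.5,0,0,-1,0,0,0, 8.5,0,0,0,0,0,0]'
python3 - <<'E'
from h import *
go((565.5,182,268),16)
s=snap('wrist','w3'); c=s['color'][:,:,::-1]
cv2.imwrite('pics/w3b.png',cv2.resize(c[100:340,90:410],(800,600),interpolation=2))
E
```

```text
clock: 10.2
tool_pos: [619.6, -208.6, 270.3]
ee_rot: [[-0.914, 0.406, 0.004], [0.406, 0.914, -0.001], [-0.004, 0.0, -1.0]]
force: [1.2, -0.0, 0.4]
grip_width: 84.6
grip_force: 0.0
clock 10.2 at [ 619.6 -208.6  270.3] tool d cm [20.79 33.51  0.16] /n [1.3   2.094 0.01 ]
```

View pics/w3b.png

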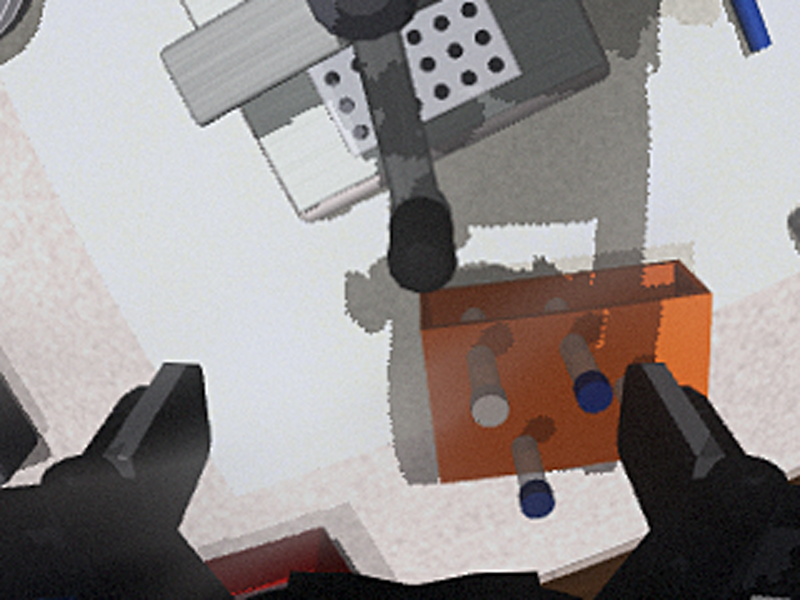

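The crop shows the crank released, with its grip at (421,260) clear of the fingers and the rack undisturbed. I shut the fingers and go above the key.

```bash
python3 -c "
from h import *
s=load('w3'); p=hit(s,258.4,204,196,True); C=np.array((531,-188.7)); print(p, np.arctan2(p[1]-C[1],p[0]-C[0]))"
python3 -m handwheel '[0,1.3,2.09,0,0,0,0, 0,1.3,2.09,0,0,0,0, 0,1.3,2.09,0,0,0,0, 0,1.3,2.09,0,0,0,0, 0,1.3,2.09,0,0,0,0, 0,1.3,2.09,0,0,0,0, 0,1.3,2.09,0,0,0,0, 0,1.3,2.09,0,0,0,0, 0,1.3,2.09,0,0,0,0, 0,1.3,2.09,0,0,0,0, 0,1.3,2.09,0,0,0,0, 0,1.3,2.09,0,0,0,0, 0,1.3,2.09,0,0,0,0, 0,1.3,2.09,0,0,0,0, 0,1.3,2.09,0,0,0,0, 0,1.3,2.09,0,0,0,0, 0,0,0,0,0,0,0, 0,0,0,0,0,0,0]'
python3 -c "
from h import *
go((565.5,182.5,100)); print(get_state()['force'])"
```

```text
[ 618.54039026 -205.9249624   196.        ] -0.1942839090103549
clock: 11.75
tool_pos: [563.4, 182.7, 266.3]
ee_rot: [[-0.915, 0.404, -0.002], [0.404, 0.915, -0.001], [0.001, -0.001, -1.0]]
force: [0.3, -0.9, -0.1]
grip_width: -0.1
grip_force: 0.0
clock 11.75 at [563.4 182.7 266.3] tool d cm [-0.22  0.09 16.63] /n [-0.224  0.088 16.633]
[ 0.2797407  -0.86514313 -0.14105158]
```

```bash
python3 -m handwheel '[0,-0.2,0.1,1.5,0,0,0, 0,0,0,2,0,0,0, 0,0,0,2.2,0,0,0, 0,0,0,2.2,0,0,0, 0,0,0,2.2,0,0,0, 0,0,0,2.2,0,0,0, 0,0,0,2,0,0,0, 0,0,0,1.5,0,0,0, 0,0,0,0.8,0,0,0, 0,0,0,0,0,0,0, 0,0,0,0,0,0,0]'
python3 - <<'E'
from h import *
go((565.5,182.5,86)); print(get_state()['force'])
s=snap('wrist','w4'); c=s['color'][:,:,::-1]
cv2.imwrite('pics/w4b.png',cv2.convertScaleAbs(cv2.resize(c[160:340,135:375],(800,600),interpolation=2),alpha=1.6))
E
```

```text
clock: 12.67
tool_pos: [566.4, 181.3, 101.4]
ee_rot: [[-0.914, 0.406, -0.001], [0.406, 0.914, -0.0], [0.001, -0.001, -1.0]]
force: [-0.8, -0.6, 0.2]
grip_width: -0.0
grip_force: 0.0
clock 12.67 at [566.4 181.3 101.4] tool d cm [0.13 0.07 1.54] /n [0.127 0.075 1.539]
[-0.77617187 -0.63144964  0.20461812]
```

View pics/w4b.png

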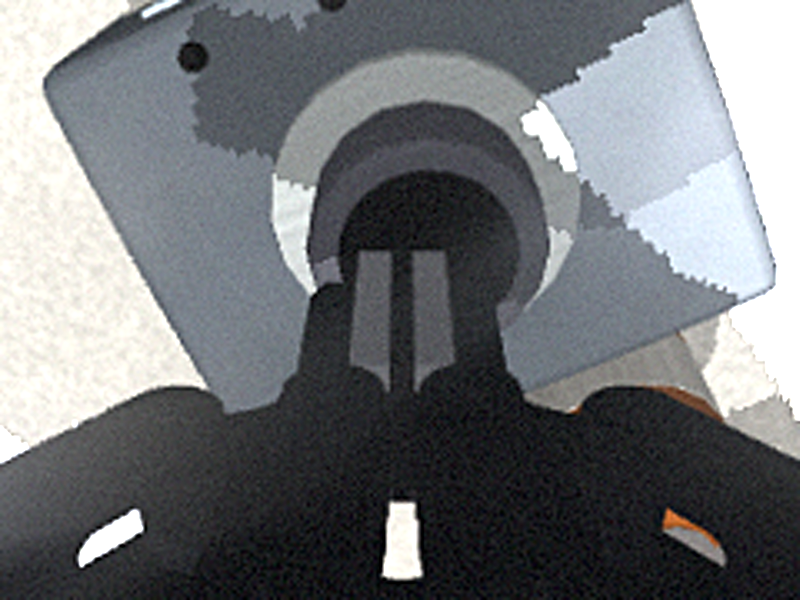

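The fingers are over the black key (430,250), about 4-5 mm left of centre. I shift by +0.4 in y and descend.

```bash
python3 -m handwheel '[0,0,0.4,0.3,0,0,0, 0,0,0,0.6,0,0,0, 0,0,0,0.6,0,0,0, 0,0,0,0.4,0,0,0, 0,0,0,0,0,0,0, 0,0,0,0,0,0,0]'
```

```text
clock: 13.22
tool_pos: [567.9, 185.6, 82.3]
ee_rot: [[-0.914, 0.406, -0.0], [0.406, 0.914, -0.0], [0.0, -0.0, -1.0]]
force: [-0.9, 1.2, 1.8]
grip_width: 0.0
grip_force: 0.7
```

```bash
python3 -m handwheel '[0,0,0,0.15,0,0,0, 0,0,0,0.15,0,0,0, 0,0,0,0,0,0,0]'
```

```text
clock: 13.47
tool_pos: [567.9, 185.6, 79.4]
ee_rot: [[-0.914, 0.406, -0.0], [0.406, 0.914, -0.0], [0.0, -0.0, -1.0]]
force: [-1.1, 0.8, 3.1]
grip_width: 0.4
grip_force: 1.2
```

```bash
python3 -m handwheel '[0,0,0,0.1,0,0,0, 0,0,0,0,0,0,0]'
```

```text
clock: 13.63
tool_pos: [568.0, 185.6, 78.5]
ee_rot: [[-0.914, 0.406, -0.0], [0.406, 0.914, -0.0], [0.0, -0.0, -1.0]]
force: [-1.2, 0.7, 1.8]
grip_width: -0.2
grip_force: 1.3
```

```bash
python3 -m handwheel '[0,0,0,0.05,0,0,0, 0,0,0,0,0,0,0]'
```

```text
clock: 13.8
tool_pos: [568.0, 185.6, 78.0]
ee_rot: [[-0.914, 0.406, 0.0], [0.406, 0.914, -0.0], [-0.0, 0.0, -1.0]]
force: [-0.7, -0.5, 3.2]
grip_width: 0.0
grip_force: 1.9
```

```bash
python3 -m handwheel '[0,0,0,0.04,0,0,0, 0,0,0,0,0,0,0]'
```

```text
clock: 13.97
tool_pos: [568.1, 185.6, 77.8]
ee_rot: [[-0.914, 0.406, 0.0], [0.406, 0.914, 0.0], [-0.0, 0.0, -1.0]]
force: [-1.6, -0.0, 7.8]
grip_width: 0.0
grip_force: 3.7
```

The key is on the first stop (7.8 N, motion stalled). I ease off slightly and hold.

```bash
python3 -m handwheel '[0,0,0,-0.02,0,0,0, 0,0,0,0,0,0,0]'
```

```text
clock: 14.13
tool_pos: [568.1, 185.6, 78.0]
ee_rot: [[-0.914, 0.406, 0.0], [0.406, 0.914, 0.0], [-0.0, 0.0, -1.0]]
force: [-1.4, 0.0, 4.7]
grip_width: 0.0
grip_force: 2.6
```

```bash
python3 -m handwheel '[0,0,0,0,0,0,0, 0,0,0,0,0,0,0, 0,0,0,0,0,0,0, 0,0,0,0,0,0,0, 0,0,0,0,0,0,0, 0,0,0,0,0,0,0, 0,0,0,0,0,0,0, 0,0,0,0,0,0,0, 0,0,0,0,0,0,0, 0,0,0,0.2,0,0,0, 0,0,0,0.25,0,0,0, 0,0,0,0.25,0,0,0, 0,0,0,0.15,0,0,0, 0,0,0,0,0,0,0]'
```

```text
clock: 15.3
tool_pos: [568.3, 185.6, 69.6]
ee_rot: [[-0.914, 0.406, 0.001], [0.406, 0.914, 0.0], [-0.0, 0.0, -1.0]]
force: [-2.8, -0.4, 12.1]
grip_width: -0.0
grip_force: 6.2
```

```bash
python3 -m handwheel '[0,0,0,0.06,0,0,0, 0,0,0,0,0,0,0]'
```

```text
clock: 15.47
tool_pos: [568.4, 185.7, 69.4]
ee_rot: [[-0.914, 0.406, 0.001], [0.406, 0.914, 0.0], [-0.001, 0.001, -1.0]]
force: [-3.7, -1.0, 16.4]
grip_width: -0.3
grip_force: 8.4
```

The key is at the hard end (16 N, above the 11 N needed). I release it and rise clear.

```bash
python3 -m handwheel '[0,0,0,-0.6,0,0,0, 0,0,0,-1,0,0,0, 0,0,0,-1.5,0,0,0, 0,0,0,-2,0,0,0, 0,0,0,-2,0,0,0, 0,0,0,-2,0,0,0, 0,0,0,-2,0,0,0, 0,0,0,-2,0,0,0, 0,0,0,-1,0,0,0, 0,0,0,0,0,0,0, 0,0,0,0,0,0,0]'
python3 - <<'E'
from h import *
s=snap('scene','end'); c=s['color'][:,:,::-1]
cv2.imwrite('pics/endb.png',cv2.resize(c[120:300,120:360],(800,600),interpolation=2))
E
```

```text
clock: 16.38
tool_pos: [568.1, 185.6, 209.6]
ee_rot: [[-0.914, 0.406, 0.001], [0.406, 0.914, 0.0], [-0.0, 0.0, -1.0]]
force: [-0.0, 0.5, -0.7]
grip_width: 0.4
grip_force: 0.0
```

View pics/endb.png

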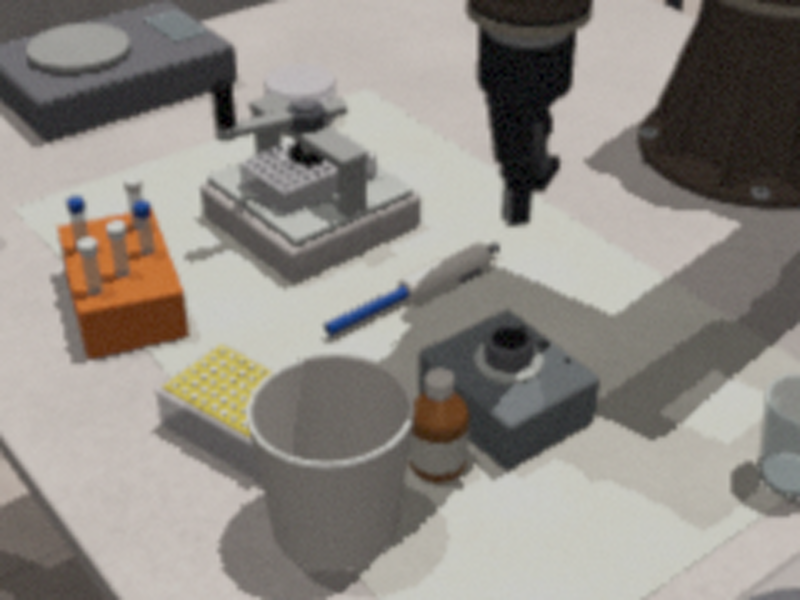

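The key is up again (510,345), the crank rests turned (225,105), nothing else has moved, and the arm is clear.

```bash
python3 -c "
from workcell import *
print(sign_off())"
```

```text
the job is handed in; nothing more can be done
None
```

I tightened the clamp to its first click and let go, then half-pressed the key, held it about 1 s, pressed it fully and released it; the job was handed in with the robot clock at about 16 s, and no verdict came back.

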